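# Shift a welding positioner into gear through its zigzag gate

### The arm

A 6-joint arm with a two-finger parallel gripper is mounted at the origin on the work surface. World frame = base frame: x ahead of the robot, y to its left, z up, the work surface at z = 0. Lengths are in m, angles in rad, forces in N, time in s.
With the tool pointing down it reaches from about 0.4 to 0.825 m from the base axis. Payload 7 kg.
Tool frame: the origin (TCP) lies at the very end of the fingers, on their centre line; the grasp point (between the pads) lies 19 mm behind it (arm.pinch_z is the z of the grasp point in the tool frame, in m); z points along the fingers, y is the direction in which the jaws open and shut (so a half turn about z gives the same grasp; the last joint's range is limited). The gripper opens to 88 mm and grips with 3 to 60 N. Pads are 19 mm wide; open, the fingers measure 130 mm over their backs; the gripper's body (78 mm by 193 mm) begins 47 mm behind the grasp point.
Start: joints at [1.522, 0.359, 0.012, 0, -1.224, -0.288], TCP at [0.223, 0.637, 0.227] pointing down, gripper open.
Joint ranges: [-3.07, 3.07], [-1.43, 2.12], [-1.02, 1.25], [-3.03, 1.67], [-3.05, -0], [-3.03, 3.03]. Speed limits (rad/s): [2.39, 2.39, 3.01, 3.14, 3.14, 3.14].

### API

Orientations are given as [roll, pitch, yaw] about the fixed x, y, z axes, in that order (R = Rz(yaw) Ry(pitch) Rx(roll)).
In Python, from station import arm gives the robot as it stands.
- The arm moves only by the tool drive_tool, never from a script. Its argument "targets" is a list of rows, each a list of 6 numbers: the shift along the world's x, y, z in units of 0.04 m (1.0 is 0.04 m), then the turn, a rotation vector about the world's x, y, z in units of 6 degrees (1.0 is 6 degrees). In form: [[x, y, z, wx, wy, wz], ...]. A call has 1 to 5 rows; each row shifts and turns the commanded pose from where the row before left it; what a row does not reach is not made up. A row lasts 1/8 s, in which the tool goes at most 62.5 mm and 10.7 degrees, less where a joint would pass 70% of its speed; a pose out of reach is approached as far as the arm can. A call with a number of a shift or a turn outside -1 to 1 is refused whole. A call with a gripper value outside its range is refused whole. "claw" is the opening, from 0 (shut) to 1 (fully open), set as the call begins (left out, the last holds). The fingers move at their own pace and stop on an object; "newtons" is the grip in N (left out, the last holds). Time passes only in rows, so rows that do not move let the fingers close. It gives the time, the measured TCP pose, the force and the opening at its end, in the units of the state.
- arm.get_state(): the state, without advancing time (a new reading comes with each control period).
- arm.grab_frame(name): name is "scene" or "top"; returns (picture, depth): 480x640x3 uint8, red, green, blue; 480x640 float32, m along the optical axis (not along the pixel's ray), 0 where there is no reading.
- arm.get_calibration(name): a dict with "mtx" (3x3 intrinsics, pixels), "origin" and "rotation" of the camera in the world. Camera axes: x right, y up, looking along -z (the intrinsics and any distortion apply to the point x, -y, -z); pixel columns grow to the right and rows downward; lengths in m; the calibration is good to about 2 mm. A picture is of the moment at which its call begins. get_calibration takes no time and is no camera call.
- arm.job_done(): hands the job in, once; it reports no verdict.
Trained networks look in the newest picture that a camera, given by its name, has taken for a name from the list of things; names that differ only in an ending like _2 or _b are one class to them, and where a whole thing is asked for, a point or a joint stands for the part that bears it (a point fixed in the world has none). Each returns a list of dicts, best first, with "score" (0 to 1); they miss things now and then, are a little off and sometimes report something else, mostly with a low value. They report only what shows in the picture. A call takes as long as a camera call.
- arm.search_frame(target, camera): "point" ([x, y, z] in m, in the coordinates of the camera as it stood for that picture, good to about 4 mm: the middle of the surface that is visible of it).
- arm.cut_out(target, camera): "pixels" (480x640 bool, what is visible of it).
- arm.landmark_of(target, camera): "point" ([x, y, z] in m, in the coordinates of the camera as it stood for that picture, good to about 4 mm: a listed point, or the origin of a listed thing).
The state is a dict: "t": time; "q": joint angles; "qd": joint speeds; "joint_efforts": joint torques, N m; "eef_pos": TCP position; "ee_rot": TCP orientation; "force": force on the tool from outside, world axes, zero at the start; "moment": the same for the moment, N m; "width": finger opening in m.
Only numpy, scipy, OpenCV 4.12 (cv2) and the standard library are available. Lean on these libraries where they do the work, as an engineer would, in place of code of your own. Each camera call takes 0.05 s, during which the arm holds its last target. There are 200 camera calls.

### The job

Put the welding positioner into the marked gear and start it: take the red lever from the bottom row of the zigzag gate through the middle row into the top row, and slide it right to the end that has the orange tab, feeling for the openings and never forcing the lever against the gate. Then press the green start button fully in and let it go; do not press it before the lever is home, and leave the pipe offcut, brush, hammer and spray can beside the machine where they are.

Things in the scene. Friction and masses are not known exactly. Their poses are not given: they have to be found in the camera images.
- handle: Gear lever: upright red square grip 24 x 24 mm, 46 to 106 mm above the desk face, on a 12 mm round stem through the gate. It slides bodily, always square to the desk face (never swings or turns), needs about 3 N to move, stays where left. Origin: stem axis at the desk face; x up the slope, y left along the rows, z out of the desk face (28 degrees from vertical, leaning towards the robot).
- grip (a point): The point on the lever's axis to hold it, 80 mm above the desk face; axes as handle.
- foot (a point): The point on the stem's axis level with the gate's top face, 12 mm above the desk face.
- gate_centre (a point): Middle of the gate, 12 mm above the desk face; axes as handle. Three parallel rows along y, each 18 mm wide and 112 mm long (stem axis can go 50 mm either way), with centre lines at x = -33 mm (bottom row), 0 (middle), +33 mm (top). Two rigid steel bars 15 mm wide (along x), 10 mm tall, part the rows; each has one opening, 22 mm wide, for the 12 mm stem.
- desk: The sloping desk face; origin in its middle on the face (gate middle), axes as handle. The bars' openings differ from start to start and are not reported: look or feel for them. Bottom-to-middle opening: centre somewhere at y = -36 to -8 mm (right half). Middle-to-top opening: centre at y = +8 to +26 mm (left half).
- frame: Rigid yellow frame around the gate, 120 mm (x) x 176 mm (y), its top 12 mm above the desk face; origin and axes as desk.
- guard (a point): Middle of the yellow guard tube, 24 mm thick, that runs along y above the desk: 118 mm up the slope from the gate's middle and 205 mm out from the desk face, on posts at y = +-168 mm. It blocks a gripper coming straight down on the lever in the upper rows; a tool square to the desk face clears it.
- up_slide (a joint): Lever position up the slope in m: -0.033 bottom row, 0 middle row, +0.033 top row.
- side_slide (a joint): Lever position along the rows in m: 0 in the middle, + to the left (gate_centre +y), about +-0.050 against the ends.
- orange_slot (a point): Where the lever's foot belongs: 3 mm short of the end of the top row that has the orange tab (34 x 36 mm plate, just up-slope of that end); a white tab marks the other end. Level with the gate's top face. Tabs may be either way round.
- start_top (a point): Centre of the top of the green start button, 40 mm across, on the desk to the right of the gate, facing out of the desk face; its top is 18 mm above the desk face when out; it sits in a black collar.
- start (a joint): How far the button is pressed, m: 0 out, 0.006 fully in; it takes 5 N to press fully and springs back.
- console: The bench-top rotary welding positioner: grey sloping desk (210 x 360 mm face, tilted 28 degrees up away from the robot), green housing 150 mm tall behind it with a steel turntable and a clamped flange, yellow guard tube. Fixed. Origin on the bench under the middle of the desk face (which is 100 mm up); x away from the operator, y left, z up.
- pipe: Bystander: steel pipe offcut, 60 mm diameter, 110 mm tall, standing; origin under its centre
- hammer: Bystander: hammer lying on the bench; origin near its middle, underside
- brush: Bystander: hand brush lying on the bench; origin near its middle, underside
- spray: Bystander: blue spray can, 64 mm diameter, 190 mm tall, standing; origin under its centre

How it is judged:
On the way, in this order (a step that is already met when the one before it is completed fails the run):
1. the lever is in the middle row (value of joint up_slide between -0.008 and 0.008 m), for 0.05 s.
2. the lever is in the top row (value of joint up_slide above 0.027 m), for 0.05 s.
3. the lever is home at the orange end of the top row (distance between foot and orange_slot below 0.011 m), for 0.2 s.
4. the start button is pressed in, at least 4.5 mm, with the lever home (value of joint start above 0.0045 m and distance between foot and orange_slot below 0.011 m), for 0.05 s.
At the end, for the whole second after the job is handed in: The lever stands still in the top row with its foot within 11 mm of the orange slot point (right at the orange end), the start button has been pressed and is out again (less than 1.5 mm in), and the lever is released (distance between foot and orange_slot below 0.011 m and velocity of joint side_slide between -0.01 and 0.01 m/s and velocity of joint up_slide between -0.01 and 0.01 m/s and value of joint start below 0.0015 m); the robot touches nothing.
It fails at once if the lever is forced against the gate with more than 60 N (contact force between handle and console above 60 N).
It fails at once if the start button is pressed more than 3 mm before the lever is home (value of joint start above 0.003 m and not (distance between foot and orange_slot below 0.011 m)).
It fails at once if the pipe, hammer, brush or spray can is moved more than 30 mm (distance of any of pipe, hammer, brush, spray from where it was at the start of the episode above 0.03 m).
It also fails if it takes over 51 s, if anything falls off the work surface, if the arm or the gripper's body presses on something with over 40 N, if the wrist force passes 120 N, or if a joint passes its speed limit or range.

## Working session

There is one attempt and no reset: what is moved stays moved. The work goes in short steps, Python scripts to look and compute and a tool call to move; the robot and the scene stay as the last step left them, time stands still between calls to the robot, and variables do not carry over. Pictures are saved under pics/ and viewed, about 8 in all and at most 12, crops included, and the job is handed in when it is done.

Besides the shell and the picture viewer there is one more tool, called after "Call:" as name(argument=value, ...), one argument or row to a line, values as JSON. drive_tool: Moves the arm, as the interface text tells. Shifts and turns lie within -1 to 1; 1 stands for 0.04 m of shift or 6 degrees of turn. Its arguments: {"type":"object","properties":{"targets":{"type":"array"},"claw":{"type":"number"},"newtons":{"type":"number"}},"required":["targets"]}

```bash
mkdir -p pics
cat > h.py <<'E'
import numpy as np, cv2
from station import arm
def w(cam,p):
    c=arm.get_calibration(cam); return np.array(c["rotation"])@np.array(p)+np.array(c["origin"])
def save(im,n): cv2.imwrite("pics/"+n,cv2.cvtColor(im,cv2.COLOR_RGB2BGR))
def px(cam,u,v,d):
    c=arm.get_calibration(cam); K=np.array(c["mtx"]); 
    return w(cam,[(u-K[0,2])/K[0,0]*d,-(v-K[1,2])/K[1,1]*d,-d])
def proj(cam,P):
    c=arm.get_calibration(cam); K=np.array(c["mtx"]); q=np.array(c["rotation"]).T@(np.array(P)-np.array(c["origin"]))
    return K[0,0]*q[0]/-q[2]+K[0,2], K[1,1]*-q[1]/-q[2]+K[1,2]
E
python3 - <<'E'
from h import *
np.set_printoptions(precision=4,suppress=True)
s=arm.get_state(); print(s["t"],s["eef_pos"],s["ee_rot"],s["width"],arm.pinch_z)
for cam in("scene","top"):
    im,d=arm.grab_frame(cam); save(im,cam+"0.png")
    c=arm.get_calibration(cam);print(cam,c["origin"],np.array(c["mtx"])[0,0]); print(np.array(c["rotation"]))
    for n in ["handle","grip","foot","gate_centre","orange_slot","start_top","console","guard"]:
        r=arm.landmark_of(n,cam)
        for x in r[:2]: print(cam,n,round(x["score"],2),w(cam,x["point"]))
E
```

```text
0.0 [0.2229 0.6366 0.2256] [ 3.14   -0.0001 -0.3369] 0.08785491506069051 -0.0188
scene [ 1.1307 -0.535   1.0422] 526.2207023908508
[0.7582 0.0041 0.8515]
scene handle 0.86 [ 0.1004 -1.5654  0.0118]
scene handle 0.58 [ 0.1309 -1.5349  0.0424]
scene grip 0.73 [ 0.1161 -1.5497  0.0276]
scene foot 0.96 [ 0.1095 -1.5563  0.0209]
scene foot 0.39 [ 0.1361 -1.5296  0.0476]
scene gate_centre 0.58 [ 0.1395 -1.5262  0.051 ]
scene orange_slot 0.7 [ 0.1832 -1.4825  0.0947]
scene orange_slot 0.16 [-0.1276 -1.7933 -0.2161]
scene start_top 0.75 [ 0.0738 -1.5919 -0.0147]
scene console 0.79 [ 0.079  -1.5868 -0.0095]
scene console 0.62 [ 0.129  -1.5367  0.0405]
top [0.3144 0.017  1.3805] 474.18668598129426
[ 0.2015 -0.0015 -1.6171]
top handle 0.46 [2.4642 2.1668 3.5303]
top grip 0.7 [2.3357 2.0383 3.4018]
top foot 0.43 [2.4346 2.1372 3.5007]
top gate_centre 0.67 [2.4267 2.1293 3.4928]
top start_top 0.66 [2.4673 2.1699 3.5334]
top console 0.88 [2.6107 2.3133 3.6768]
top guard 0.65 [2.0689 1.7715 3.135 ]
top guard 0.62 [2.6317 2.3343 3.6978]
```

View pics/scene0.png

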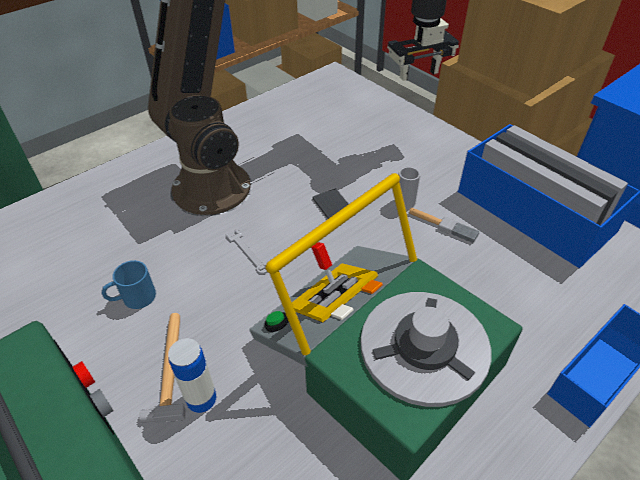

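View pics/top0.png

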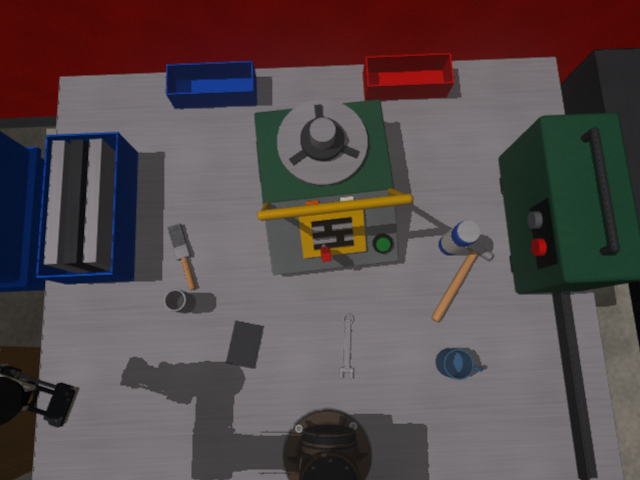

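Scene: red lever at (322,256), orange tab at (372,287), white tab at (342,312), so orange is the left (+y) end. The top view agrees: lever at (326,254), orange tab at (312,203) on the left, button at (383,244). "rotation" is three angles, so my helper needs fixing.

```bash
sed -i '2a from scipy.spatial.transform import Rotation as Rot' h.py; sed -i 's/np.array(c\["rotation"\])/Rot.from_euler("xyz",c["rotation"]).as_matrix()/' h.py
python3 - <<'E'
from h import *
np.set_printoptions(precision=4,suppress=True)
for cam in("scene","top"):
    im,d=arm.grab_frame(cam)
    for n in ["handle","grip","foot","gate_centre","orange_slot","start_top","console","guard"]:
        for x in arm.landmark_of(n,cam)[:2]: print(cam,n,round(x["score"],2),w(cam,x["point"]))
    if cam=="top":
        a=cv2.resize(im[190:280,260:420],(800,450),interpolation=cv2.INTER_CUBIC)
    else: a=cv2.resize(im[235:335,245:405],(800,500),interpolation=cv2.INTER_CUBIC)
    save(a,cam+"1.png")
E
```

```text
scene handle 0.6 [ 0.5608 -0.015   0.0839]
scene grip 0.58 [ 0.5288 -0.0176  0.1569]
scene foot 0.8 [ 0.5605 -0.0189  0.0977]
scene gate_centre 0.86 [ 0.5922 -0.0448  0.1132]
scene orange_slot 0.49 [0.6185 0.004  0.1267]
scene start_top 0.52 [ 0.5556 -0.1834  0.0959]
scene console 0.88 [ 0.596  -0.0378  0.0026]
scene console 0.52 [ 0.5689 -0.3885  0.0001]
top handle 0.68 [ 0.568  -0.0144  0.0812]
top grip 0.75 [ 0.429   0.3897 -0.0037]
top grip 0.55 [ 0.5275 -0.0203  0.1549]
top foot 0.71 [ 0.5542 -0.0206  0.0987]
top orange_slot 0.65 [0.4313 0.3896 0.0001]
top start_top 0.67 [ 0.5542 -0.1806  0.0956]
top start_top 0.57 [ 0.5549 -0.0183  0.0962]
top console 0.61 [ 0.5986 -0.0444 -0.002 ]
top guard 0.91 [ 0.6032 -0.0422  0.3377]
```

View pics/top1.png

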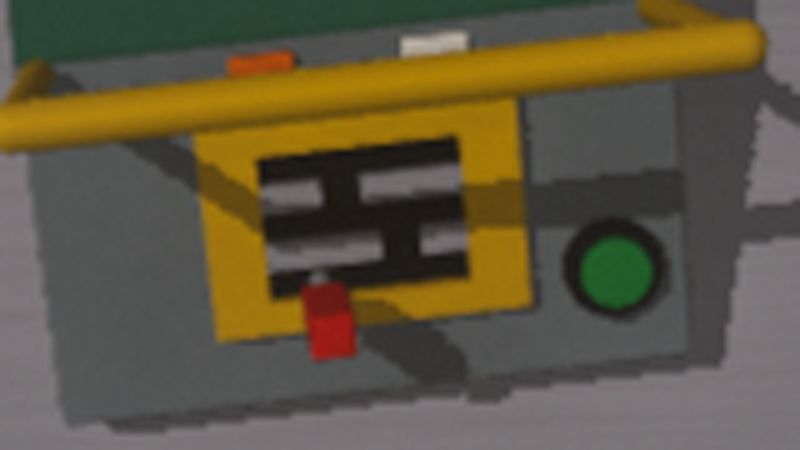

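View pics/scene1.png

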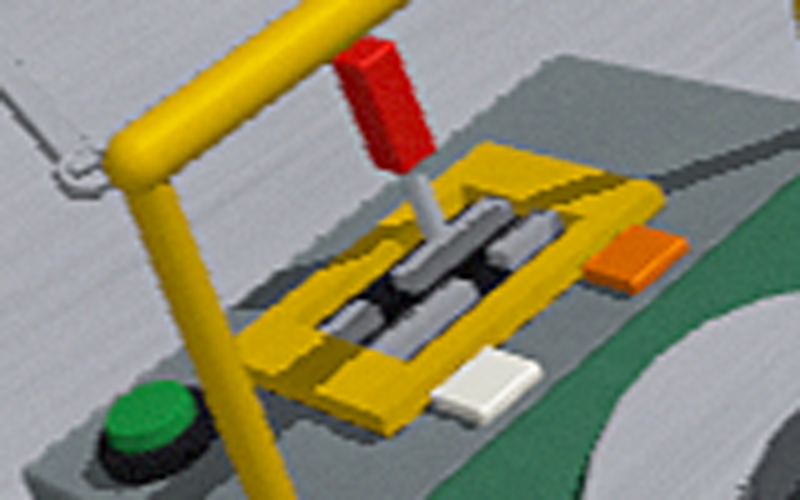

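Both crops show the gate clearly. In the top crop the upper bar's opening is at about (341,188), left of middle. The lower bar's opening is at about (401,245), right of middle. The stem is in the bottom row near (318,275), left of middle. Next I fit the console pose to the frame corners.

```bash
cat >> h.py <<'E'
T=np.radians(28)
def desk(p,x,y,yaw,z=0.1):
    return Rot.from_euler("z",yaw).as_matrix()@Rot.from_euler("y",-T).as_matrix()@np.array(p)+[x,y,z]
E
cat > fit.py <<'E'
from h import *
from scipy.optimize import least_squares
np.set_printoptions(precision=4,suppress=True)
t=lambda u,v:(260+u/5-.4,190+v/5-.4); s=lambda u,v:(245+u/5-.4,235+v/5-.4)
ob=[("top",t(218,340),(-60,88,12)),("top",t(532,305),(-60,-88,12)),("top",t(515,97),(60,-88,12)),
("top",t(272,298),(-42,56,12)),("top",t(468,277),(-42,-56,12)),
("scene",s(485,143),(-60,88,12)),("scene",s(660,190),(60,88,12)),("scene",s(388,422),(60,-88,12)),("scene",s(240,348),(-60,-88,12))]
def f(p): return np.ravel([np.array(proj(c,desk(np.array(q)/1e3,*p[:3])))-u for c,u,q in ob])
r=least_squares(f,[.596,-.043,.1],loss="soft_l1"); P=r.x; print("pose",P); print(f(P).reshape(-1,2))
def onz(cam,uv,z):  # desk coords at height z
    g=least_squares(lambda a:np.array(proj(cam,desk([a[0],a[1],z],*P)))-uv,[0,0]); return g.x*1e3
for n,c,uv,z in [("upper L","top",t(322,191),.012),("upper R","top",t(360,186),.012),("lower L","top",t(383,245),.012),("lower R","top",t(420,241),.012),
 ("lower L s","scene",s(395,278),.012),("lower R s","scene",s(380,303),.012),("upper L s","scene",s(492,262),.012),("upper R s","scene",s(478,285),.012),
 ("stem","top",t(318,275),.044),("button","top",t(617,271),.018),("button","scene",s(152,412),.018),("orange","top",t(262,62),.005),("redtop","top",t(331,341),.106)]:
    print(n,c,onz(c,uv,z))
D=Rot.from_euler("z",P[2]).as_matrix()@Rot.from_euler("y",-T).as_matrix()
print("axes",D.T)
for n,q in [("grip top",(.5275,-.0203,.1549)),("grip sc",(.5288,-.0176,.1569)),("foot",(.5542,-.0206,.0987)),("foot s",(.5605,-.0189,.0977)),("start",(.5542,-.1806,.0956)),("orange",(.6185,.004,.1267))]:
    print(n,1e3*D.T@(np.array(q)-[P[0],P[1],.1]))
E
python3 fit.py
```

```text
pose [ 0.597  -0.0403  0.0683]
[[-0.1442 -0.3522]
 [-0.0612 -0.4699]
 [ 0.2063 -0.8134]
 [-0.1422  0.604 ]
 [ 0.8316  0.2696]
 [ 0.999  -0.2182]
 [ 0.9691 -0.9145]
 [-0.3663 -0.9291]
 [-3.9003  0.9101]]
upper L top [17.3831 22.0325]
upper R top [17.8058  1.0898]
lower L top [-17.0816  -8.4547]
lower R top [-17.1727 -28.9793]
lower L s scene [-18.4218 -13.576 ]
lower R s scene [-10.1155 -30.3779]
upper L s scene [20.6104 13.0516]
upper R s scene [27.6177 -2.5316]
stem top [-20.1825  30.0592]
button top [ -45.277  -135.7068]
button scene [ -46.5047 -135.9501]
orange top [90.8942 47.0588]
redtop top [-37.1365  29.1945]
axes [[ 0.8809  0.0602  0.4695]
 [-0.0682  0.9977  0.    ]
 [-0.4684 -0.032   0.8829]]
grip top [-34.2303  24.7351  80.3787]
grip sc [-31.9836  27.3401  81.4492]
foot [-37.1129  22.6149  18.2609]
foot s [-31.9303  23.8812  14.3728]
start [ -48.2027 -137.0126   20.6465]
orange [34.155  42.7724 12.0791]
```

```bash
cat >> h.py <<'E'
P=(.597,-.0403,.0683)
D=Rot.from_euler("z",P[2]).as_matrix()@Rot.from_euler("y",-T).as_matrix()
def todesk(q): return 1e3*D.T@(np.array(q)-[P[0],P[1],.1])
def go(p):  # desk mm target for TCP -> units
    s=arm.get_state(); R=Rot.from_euler("xyz",s["ee_rot"]); G=Rot.from_matrix(D)*Rot.from_euler("x",np.pi)
    print("now",todesk(s["eef_pos"]).round(1),"F desk",(D.T@s["force"]).round(1),"w",round(s["width"],4),"t",s["t"])
    print("shift",((desk(np.array(p)/1e3,*P)-s["eef_pos"])/.04).round(2),"turn",(np.degrees((G*R.inv()).as_rotvec())/6).round(2))
E
python3 -c "
from h import *
go([-33,27,165]);print(desk([-.033,.027,.165],*P),D/.04)"
```

```text
now [-229.2  701.3  265.2] F desk [-0.2  0.1  0.4] w 0.0878 t 1.8
shift [  6.64 -16.44   0.09] turn [-0.63 -4.66  3.79]
[ 0.4888058  -0.02063808  0.23019379] [[ 22.02222417  -1.70617276 -11.70942429]
 [  1.50646113  24.94171154  -0.80099959]
 [ 11.73678907   0.          22.07368982]]
```

Call:
drive_tool(
  targets=[
    [0.37, -0.91, 0.1, -0.035, -0.26, 0.21],
    [0.37, -0.91, 0.1, -0.035, -0.26, 0.21],
    [0.37, -0.91, 0.1, -0.035, -0.26, 0.21],
    [0.37, -0.91, 0.1, -0.035, -0.26, 0.21],
    [0.37, -0.91, 0.1, -0.035, -0.26, 0.21],
  ],
  claw=1,
  newtons=50,
)

```text
t: 2.42
eef_pos: [0.2975, 0.4539, 0.2468]
ee_rot: [-3.121, -0.137, -0.227]
force: [0.9, 0.7, 0.5]
width: 0.0876
```

Call:
drive_tool(
  targets=[
    [0.37, -0.91, 0, -0.035, -0.26, 0.21],
    [0.37, -0.91, 0, -0.035, -0.26, 0.21],
    [0.37, -0.91, 0, -0.035, -0.26, 0.21],
    [0.37, -0.91, 0, -0.035, -0.26, 0.21],
    [0.37, -0.91, 0, -0.035, -0.26, 0.21],
  ],
)

```text
t: 3.05
eef_pos: [0.3714, 0.2719, 0.2468]
ee_rot: [-3.115, -0.274, -0.118]
force: [1.2, -0.0, -0.1]
width: 0.0875
```

Call:
drive_tool(
  targets=[
    [0.37, -0.91, 0, -0.035, -0.26, 0.21],
    [0.37, -0.91, 0, -0.035, -0.26, 0.21],
    [0.37, -0.91, 0, -0.035, -0.26, 0.21],
    [0.37, -0.91, 0, -0.035, -0.26, 0.21],
    [0, 0, 0, 0, 0, 0],
  ],
)

```text
t: 3.68
eef_pos: [0.4301, 0.125, 0.2465]
ee_rot: [-3.122, -0.383, -0.032]
force: [-0.2, 0.5, -0.0]
width: 0.0879
```

```bash
python3 -c "
from h import *
go([-33,27,165]);print(arm.get_state()['q'])"
```

```text
now [-68.2 176.3 202.2] F desk [-0.2  0.5  0. ] w 0.0879 t 3.675
shift [ 1.47 -3.64 -0.41] turn [-0.15 -1.01  0.88]
[ 0.99021114 -0.29576276 -0.85224158  0.42847748 -0.83717977  0.29130764]
```

Call:
drive_tool(
  targets=[
    [0.37, -0.91, -0.1, -0.035, -0.25, 0.22],
    [0.37, -0.91, -0.1, -0.035, -0.25, 0.22],
    [0.37, -0.91, -0.1, -0.035, -0.25, 0.22],
    [0.37, -0.91, -0.1, -0.035, -0.25, 0.22],
    [0, 0, 0, 0, 0, 0],
  ],
)

```text
t: 4.3
eef_pos: [0.4895, -0.0203, 0.2301]
ee_rot: [-3.141, -0.486, 0.067]
force: [-0.4, 0.5, 0.1]
width: 0.0874
```

Run:
```python
from h import *
go([-33,27,61]);print(arm.get_state()['q'])
for cam in("scene","top"):
    im,d=arm.grab_frame(cam)
    for n in ["handle","grip","foot"]:
        for x in arm.landmark_of(n,cam)[:1]: print(cam,n,round(x["score"],2),todesk(w(cam,x["point"])).round(1))
    if cam=="scene": save(cv2.resize(im[140:340,200:440],(720,600)),"s2.png")
```

```text
now [-32.4  27.3 164.6] F desk [-0.2  0.5  0.3] w 0.0874 t 4.3
shift [ 1.2   0.07 -2.29] turn [-0.   -0.02  0.01]
[ 0.49347558 -0.26334341 -0.89865038  0.39780691 -0.5212638   0.83924473]
scene handle 0.67 [-41.   26.1  -1. ]
scene grip 0.77 [-32.4  29.3  76.4]
scene foot 0.74 [-31.4  26.1  13.4]
top handle 0.64 [-34.9  26.4  -6. ]
top grip 0.68 [-39.2  23.9  77.9]
top foot 0.65 [-36.1  24.6  15.2]
```

View pics/s2.png

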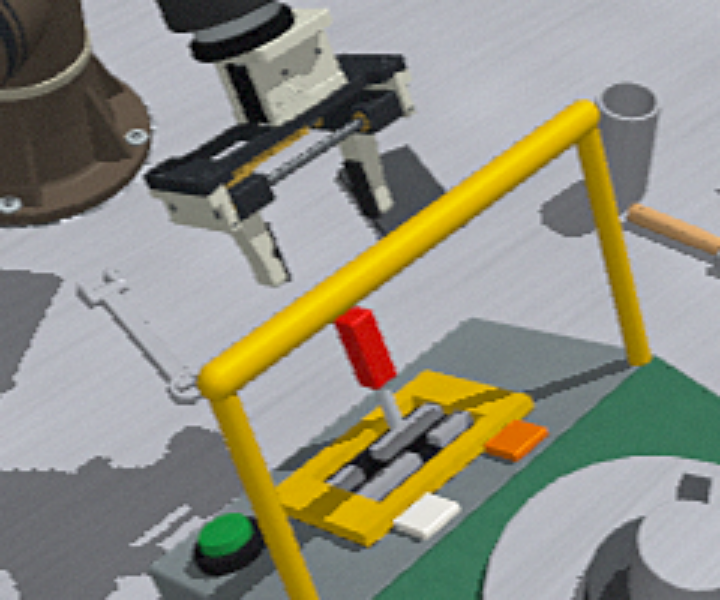

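The fingers stand square above the lever, one on each side of the red grip at about (365,345). Descending.

Call:
drive_tool(
  targets=[
    [0.24, 0.01, -0.46, 0, 0, 0],
    [0.24, 0.01, -0.46, 0, 0, 0],
    [0.24, 0.01, -0.46, 0, 0, 0],
    [0.24, 0.01, -0.46, 0, 0, 0],
    [0.24, 0.01, -0.46, 0, 0, 0],
  ],
)

```text
t: 5.32
eef_pos: [0.5416, -0.0176, 0.146]
ee_rot: [-3.133, -0.475, 0.073]
force: [0.0, 0.1, 0.2]
width: 0.0873
```

Call:
drive_tool(
  targets=[
    [0, 0, 0, 0, 0, 0],
    [0, 0, 0, 0, 0, 0],
    [0, 0, 0, 0, 0, 0],
    [0, 0, 0, 0, 0, 0],
    [0, 0, 0, 0, 0, 0],
  ],
  claw=0,
  newtons=30,
)

```text
t: 5.95
eef_pos: [0.5408, -0.0185, 0.1465]
ee_rot: [-3.133, -0.475, 0.072]
force: [-0.1, 0.3, -0.1]
width: 0.0432
```

```bash
python3 -c "
from h import *
go([-33,-19,61])"
```

```text
now [-26.3  25.6  66.7] F desk [-0.2  0.3 -0.1] w 0.0432 t 5.95
shift [-0.   -1.12 -0.2 ] turn [-0.06 -0.14 -0.07]
```

```bash
python3 -c "
from h import *
go([-33,26,61]);s=arm.get_state();print(s['q'],s['joint_efforts'])"
```

```text
now [-26.3  25.6  66.7] F desk [-0.2  0.3 -0.1] w 0.0432 t 5.95
shift [-0.08  0.   -0.2 ] turn [-0.06 -0.14 -0.07]
[ 0.31621886 -0.03319025 -1.01610208  0.6982825  -0.16035523  0.66057846] [ 3.95120331e-02 -2.01142663e+01  2.27891797e+01  3.30185853e+00
  1.02165878e+00 -1.58717990e-02]
```

Joint 3 is at its stop (-1.016 rad), so the full 28° tilt can't be reached this close to the base. I'll tilt about 8° less, which still clears the guard, and re-centre.

Call:
drive_tool(
  targets=[
    [0, 0, 0, -0.03, 0.45, 0.02],
    [0, 0, 0, -0.03, 0.45, 0.02],
    [0, 0, 0, -0.03, 0.45, 0.02],
    [0, 0, 0, 0, 0, 0],
  ],
  claw=0.6,
)

```text
t: 6.45
eef_pos: [0.5423, -0.0183, 0.1468]
ee_rot: [-3.132, -0.335, 0.077]
force: [0.1, -0.2, -0.6]
width: 0.0524
```

```bash
python3 -c "
from h import *
go([-34,26,62]);s=arm.get_state();print(s['q'],s['ee_rot'])"
```

```text
now [-24.8  25.7  66.2] F desk [-0.2 -0.2 -0.6] w 0.0524 t 6.45
shift [-0.15 -0.   -0.2 ] turn [ 0.02 -1.47 -0.12]
[ 0.38947773  0.02790396 -0.74487507  0.1999402  -0.48328385  1.09705599] [-3.13213885 -0.33535626  0.07662051]
```

Call:
drive_tool(
  targets=[
    [-0.09, 0, -0.12, 0, 0, -0.05],
    [-0.09, 0, -0.12, 0, 0, -0.05],
    [0, 0, 0, 0, 0, 0],
  ],
)

```text
t: 6.82
eef_pos: [0.5325, -0.0195, 0.1357]
ee_rot: [-3.133, -0.332, 0.067]
force: [-0.2, 0.2, 0.7]
width: 0.0526
```

Call:
drive_tool(
  targets=[
    [0, 0, 0, 0, 0, 0],
    [0, 0, 0, 0, 0, 0],
    [0, 0, 0, 0, 0, 0],
    [0, 0, 0, 0, 0, 0],
  ],
  claw=0,
  newtons=30,
)

```text
t: 7.32
eef_pos: [0.534, -0.019, 0.1367]
ee_rot: [-3.133, -0.334, 0.067]
force: [-0.7, 0.3, 0.2]
width: 0.0234
```

```bash
python3 -c "
from h import *
go([-35.5,-19,61])"
```

```text
now [-37.   25.6  61.3] F desk [-0.5  0.4  0.5] w 0.0234 t 7.325
shift [ 0.11 -1.11  0.01] turn [ 0.02 -1.48 -0.02]
```

Call:
drive_tool(
  targets=[
    [0.02, -0.28, 0, 0, 0, 0],
    [0.02, -0.28, 0, 0, 0, 0],
    [0.02, -0.28, 0, 0, 0, 0],
    [0.02, -0.28, 0, 0, 0, 0],
    [0, 0, 0, 0, 0, 0],
  ],
)

```text
t: 7.95
eef_pos: [0.5372, -0.0643, 0.1366]
ee_rot: [-3.133, -0.334, 0.066]
force: [1.7, -2.7, -1.0]
width: 0.0238
```

Run:
```python
from h import *
go([-37,-19,61])
for cam in("scene","top"):
    im,d=arm.grab_frame(cam)
    for n in ["foot","handle"]:
        for x in arm.landmark_of(n,cam)[:1]: print(cam,n,round(x["score"],2),todesk(w(cam,x["point"])).round(1))
```

```text
now [-36.9 -19.9  61.1] F desk [ 0.9 -2.8 -1.6] w 0.0238 t 7.95
shift [-0.    0.02 -0.  ] turn [ 0.02 -1.48 -0.01]
scene foot 0.82 [-32.8 -18.9  12.6]
scene handle 0.55 [-37.  -16.9  -1.6]
```

Call:
drive_tool(
  targets=[
    [0.06, 0.004, 0.032, 0, 0, 0],
    [0.06, 0.004, 0.032, 0, 0, 0],
    [0.06, 0.004, 0.032, 0, 0, 0],
    [0, 0, 0, 0, 0, 0],
  ],
)

```text
t: 8.75
eef_pos: [0.5427, -0.0634, 0.1395]
ee_rot: [-3.133, -0.331, 0.066]
force: [-5.7, 0.3, 2.1]
width: 0.0239
```

```bash
python3 -c "
from h import *
go([-4,-19,61])"
```

```text
now [-30.7 -19.3  61.1] F desk [-4.   0.7  4.5] w 0.0239 t 8.75
shift [0.59 0.05 0.31] turn [ 0.03 -1.51 -0.01]
```

Call:
drive_tool(
  targets=[
    [0.06, 0.004, 0.032, 0, 0, 0],
    [0.06, 0.004, 0.032, 0, 0, 0],
    [0, 0, 0, 0, 0, 0],
  ],
)

```text
t: 9.12
eef_pos: [0.5475, -0.063, 0.1421]
ee_rot: [-3.133, -0.331, 0.066]
force: [-4.8, 0.5, 2.5]
width: 0.0243
```

```bash
python3 -c "
from h import *
go([-4,-19,61])"
```

```text
now [-25.3 -19.3  61.1] F desk [-3.1  0.8  4.4] w 0.0243 t 9.125
shift [0.47 0.04 0.25] turn [ 0.03 -1.51 -0.01]
```

It moved 11.6 mm up-slope against only the 3 N of friction, so the stem is in the opening. Continuing to the middle row.

Call:
drive_tool(
  targets=[
    [0.09, 0.006, 0.05, 0, 0, 0],
    [0.09, 0.006, 0.05, 0, 0, 0],
    [0.09, 0.006, 0.05, 0, 0, 0],
    [0.09, 0.006, 0.05, 0, 0, 0],
    [0.09, 0.006, 0.05, 0, 0, 0],
  ],
)

```text
t: 9.75
eef_pos: [0.5649, -0.0618, 0.1514]
ee_rot: [-3.133, -0.329, 0.066]
force: [-4.4, 1.0, -0.5]
width: 0.0238
```

Run:
```python
from h import *
go([-4,11,61])
for cam in("scene","top"):
    im,d=arm.grab_frame(cam)
    for n in ["foot","grip"]:
        for x in arm.landmark_of(n,cam)[:1]: print(cam,n,round(x["score"],2),todesk(w(cam,x["point"])).round(1))
```

```text
now [ -5.4 -19.3  61.1] F desk [-4.1  1.3  1.6] w 0.0238 t 9.75
shift [-0.02  0.76  0.01] turn [ 0.03 -1.52 -0.01]
scene foot 0.81 [ -2.6 -18.8   9.7]
scene grip 0.83 [ -0.8 -20.3  80.5]
```

Call:
drive_tool(
  targets=[
    [0.01, 0.18, 0.012, 0, 0, 0],
    [-0.013, 0.19, 0, 0, 0, 0],
    [-0.013, 0.19, 0, 0, 0, 0],
    [-0.013, 0.19, 0, 0, 0, 0],
    [0, 0, 0, 0, 0, 0],
  ],
)

```text
t: 10.68
eef_pos: [0.5659, -0.0308, 0.1534]
ee_rot: [-3.132, -0.334, 0.067]
force: [0.5, 1.3, -8.4]
width: 0.0239
```

Run:
```python
from h import *
go([29,11,61])
for cam in("scene",):
    im,d=arm.grab_frame(cam)
    for n in ["foot","grip"]:
        for x in arm.landmark_of(n,cam)[:1]: print(cam,n,round(x["score"],2),todesk(w(cam,x["point"])).round(1))
```

```text
now [-1.8 11.6 61.4] F desk [-3.4  1.2 -7.7] w 0.0239 t 10.675
shift [0.68 0.03 0.35] turn [ 0.02 -1.48 -0.03]
scene foot 0.84 [ 3.1  9.7 10.5]
scene grip 0.56 [ 0.1 15.  82.9]
```

Now at y ≈ 11.6 mm, next to the upper opening. I'll feel gently up-slope.

Call:
drive_tool(
  targets=[
    [0.06, 0.004, 0.032, 0, 0, 0],
    [0.06, 0.004, 0.032, 0, 0, 0],
    [0.06, 0.004, 0.032, 0, 0, 0],
    [0, 0, 0, 0, 0, 0],
  ],
)

```text
t: 11.32
eef_pos: [0.5737, -0.0312, 0.1575]
ee_rot: [-3.133, -0.335, 0.067]
force: [2.4, 2.5, -11.2]
width: 0.0236
```

```bash
python3 -c "
from h import *
go([29,11,61])"
```

```text
now [ 7.  10.7 61.4] F desk [ -3.    2.3 -11.1] w 0.0236 t 11.325
shift [0.49 0.04 0.25] turn [ 0.02 -1.47 -0.02]
```

Call:
drive_tool(
  targets=[
    [0.065, 0.004, 0.03, 0, 0, 0],
    [0.09, 0.006, 0.046, 0, 0, 0],
    [0.09, 0.006, 0.046, 0, 0, 0],
    [0.09, 0.006, 0.046, 0, 0, 0],
    [0.09, 0.006, 0.046, 0, 0, 0],
  ],
)

```text
t: 11.95
eef_pos: [0.5904, -0.0302, 0.1663]
ee_rot: [-3.133, -0.334, 0.067]
force: [-2.6, 3.2, -5.3]
width: 0.024
```

Run:
```python
from h import *
go([29,47,61])
im,d=arm.grab_frame("scene")
for n in ["foot","grip"]:
    for x in arm.landmark_of(n,"scene")[:1]: print(n,round(x["score"],2),todesk(w("scene",x["point"])).round(1))
```

```text
now [26.  10.6 61.3] F desk [-4.6  3.3 -3.6] w 0.024 t 11.95
shift [0.01 0.91 0.03] turn [ 0.02 -1.48 -0.02]
foot 0.82 [31.1 11.1 12.7]
grip 0.53 [29.6 13.1 80.7]
```

Call:
drive_tool(
  targets=[
    [0.07, 0.004, 0.036, 0, 0, 0],
    [-0.013, 0.2, 0, 0, 0, 0],
    [-0.016, 0.24, 0, 0, 0, 0],
    [-0.016, 0.24, 0, 0, 0, 0],
    [0, 0, 0, 0, 0, 0],
  ],
)

```text
t: 12.72
eef_pos: [0.5911, -0.0017, 0.1677]
ee_rot: [-3.132, -0.335, 0.068]
force: [-6.6, 1.9, 1.5]
width: 0.0239
```

Run:
```python
from h import *
go([29,47,61])
im,d=arm.grab_frame("scene")
for n in ["foot","grip","orange_slot"]:
    for x in arm.landmark_of(n,"scene")[:1]: print(n,round(x["score"],2),todesk(w("scene",x["point"])).round(1))
```

```text
now [28.9 38.9 61.3] F desk [-5.   2.3  4.4] w 0.0239 t 12.725
shift [-0.01  0.2  -0.01] turn [ 0.02 -1.47 -0.03]
foot 0.88 [33.3 39.9 15.3]
grip 0.83 [31.4 40.5 80.2]
orange_slot 0.51 [-0.9 -0.6  4. ]
```

Call:
drive_tool(
  targets=[
    [-0.005, 0.08, 0, 0, 0, 0],
    [-0.005, 0.08, 0, 0, 0, 0],
    [-0.004, 0.05, 0, 0, 0, 0],
    [0, 0, 0, 0, 0, 0],
  ],
)

```text
t: 13.42
eef_pos: [0.5907, 0.0058, 0.1677]
ee_rot: [-3.133, -0.334, 0.067]
force: [-4.2, -2.4, 2.8]
width: 0.0242
```

Run:
```python
from h import *
go([29,49,61])
im,d=arm.grab_frame("scene"); save(cv2.resize(im[140:340,200:440],(720,600)),"s3.png")
for n in ["foot","grip"]:
    for x in arm.landmark_of(n,"scene")[:1]: print(n,round(x["score"],2),todesk(w("scene",x["point"])).round(1))
```

```text
now [29.  46.5 61.2] F desk [-2.5 -2.1  4.5] w 0.0242 t 13.425
shift [-0.    0.06 -0.  ] turn [ 0.02 -1.48 -0.02]
foot 0.7 [31.1 46.8 14.7]
grip 0.86 [31.  47.6 77.7]
```

View pics/s3.png

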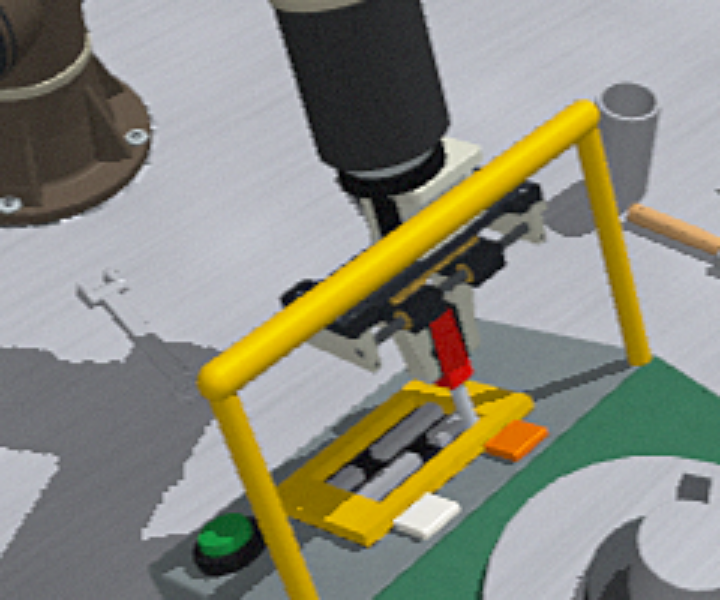

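The stem (460,405) stands at the left end of the top row beside the orange tab, measured y ≈ 46.5 against a target of 47. Releasing and backing out.

Call:
drive_tool(
  targets=[
    [0, 0, 0, 0, 0, 0],
    [0, 0, 0, 0, 0, 0],
    [0, 0, 0, 0, 0, 0],
    [0, 0, 0, 0, 0, 0],
    [0, 0, 0, 0, 0, 0],
  ],
  claw=0.55,
)

```text
t: 14.2
eef_pos: [0.5906, 0.0056, 0.1673]
ee_rot: [-3.133, -0.334, 0.067]
force: [-0.6, -0.4, 0.2]
width: 0.048
```

Call:
drive_tool(
  targets=[
    [-0.25, -0.017, 0.2, 0, 0, 0],
    [-0.25, -0.017, 0.2, 0, 0, 0],
    [-0.25, -0.017, 0.2, 0, 0, 0],
    [-0.25, -0.017, 0.2, 0, 0, 0],
    [-0.25, -0.017, 0.2, 0, 0, 0],
  ],
)

```text
t: 14.82
eef_pos: [0.5398, 0.0021, 0.2081]
ee_rot: [-3.133, -0.334, 0.067]
force: [0.2, 0.1, 0.0]
width: 0.0484
```

Run:
```python
from h import *
go([-46,-136,110]);print(arm.get_state()['q'].round(2))
for cam in ("scene","top"):
  im,d=arm.grab_frame(cam)
  for n in ["foot","grip","start_top"]:
    for x in arm.landmark_of(n,cam)[:1]: print(cam,n,round(x["score"],2),todesk(w(cam,x["point"])).round(1))
```

```text
now [  2.9  46.3 120.9] F desk [ 0.2  0.1 -0.1] w 0.0484 t 14.825
shift [-0.64 -4.61 -0.81] turn [ 0.02 -1.48 -0.02]
[ 0.45 -0.05 -0.66  0.19 -0.66  1.06]
scene grip 0.92 [31.3 45.6 79.3]
scene start_top 0.49 [ -45.7 -141.5   24.9]
top foot 0.71 [27.2 41.8 14.1]
top grip 0.46 [29.2 47.  77.1]
```

Run:
```python
from h import *
for cam in ("scene","top"):
  im,d=arm.grab_frame(cam)
  for n in ["spray","hammer"]:
    for x in arm.landmark_of(n,cam)[:1]: print(cam,n,round(x["score"],2),w(cam,x["point"]).round(3))
print("button",desk([-.046,-.136,.018],*P),"body end",desk([-.046,-.233,.08],*P))
```

```text
scene spray 0.98 [ 0.567 -0.388  0.002]
scene hammer 0.84 [ 0.449 -0.401 -0.001]
top spray 0.85 [ 0.564 -0.387 -0.001]
top hammer 0.83 [ 0.455 -0.394  0.001]
button [ 0.5573299  -0.17933152  0.09429736] body end [ 0.53491048 -0.27809184  0.14904012]
```

Call:
drive_tool(
  targets=[
    [-0.13, -0.9, -0.05, 0, 0, 0],
    [-0.13, -0.9, -0.05, 0, 0, 0],
    [-0.13, -0.9, -0.05, 0, 0, 0],
    [0, 0, 0, 0, 0, 0],
  ],
  claw=0,
)

```text
t: 16.02
eef_pos: [0.5245, -0.1076, 0.2011]
ee_rot: [-3.133, -0.333, 0.063]
force: [0.1, -0.2, 0.3]
width: 0.0139
```

```bash
python3 -c "
from h import *
go([-46,-136,45]);print(arm.get_state()['q'].round(2))"
```

```text
now [-20.4 -62.2 125.4] F desk [ 0.2 -0.2  0.3] w 0.0139 t 16.025
shift [ 0.5  -1.81 -2.07] turn [ 0.02 -1.48  0.01]
[ 0.19 -0.04 -0.61  0.05 -0.67  1.41]
```

Call:
drive_tool(
  targets=[
    [0, -0.6, -0.1, 0, 0, 0],
    [0, -0.6, -0.17, 0, 0, 0],
    [0.1, -0.6, -0.5, 0, 0, 0],
    [0.2, 0, -0.6, 0, 0, 0],
    [0.2, 0, -0.6, 0, 0, 0],
  ],
)

```text
t: 16.65
eef_pos: [0.5454, -0.1778, 0.1219]
ee_rot: [-3.133, -0.334, 0.066]
force: [0.1, 0.5, -0.9]
width: 0.0005
```

Call:
drive_tool(
  targets=[
    [0, 0, 0, 0, 0, 0],
    [0, 0, 0, 0, 0, 0],
  ],
)

```text
t: 16.9
eef_pos: [0.5452, -0.1775, 0.1232]
ee_rot: [-3.133, -0.334, 0.067]
force: [0.4, -0.2, -1.1]
width: 0.0006
```

Run:
```python
from h import *
go([-46,-136,18]);print(arm.get_state()['q'].round(2))
im,d=arm.grab_frame("scene"); save(cv2.resize(im[140:340,200:440],(720,600)),"s4.png")
for n in ["foot","grip"]:
    for x in arm.landmark_of(n,"scene")[:1]: print(n,round(x["score"],2),todesk(w("scene",x["point"])).round(1))
```

```text
now [ -43.  -133.3   49.1] F desk [-0.2 -0.2 -1.1] w 0.0006 t 16.9
shift [ 0.3  -0.05 -0.72] turn [ 0.03 -1.48 -0.02]
[ 0.01  0.13 -0.59 -0.06 -0.52  1.68]
foot 0.66 [35.7 46.3 12.4]
grip 0.74 [33.4 49.1 76.8]
```

View pics/s4.png

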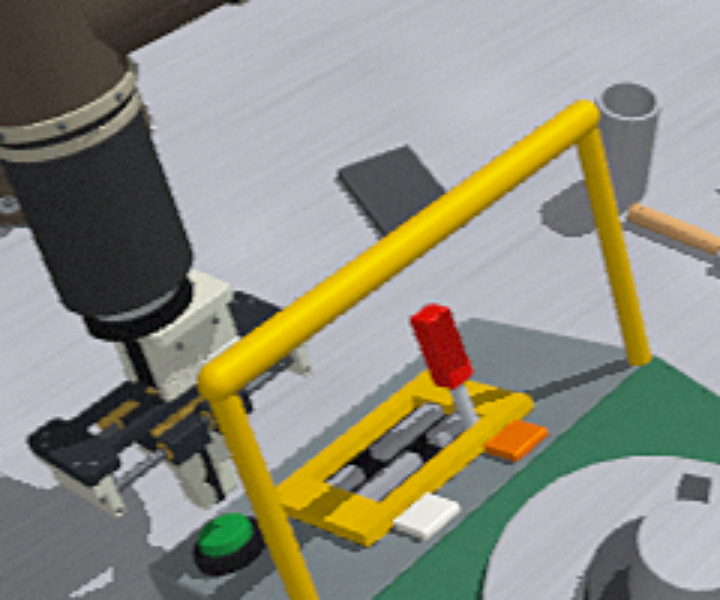

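Lever is home at (455,370–410), and the shut fingertips at (215,490) are above the green button (225,535). Pressing slowly.

Call:
drive_tool(
  targets=[
    [0.07, -0.013, -0.17, 0, 0, 0],
    [0.07, -0.013, -0.17, 0, 0, 0],
    [0.07, -0.013, -0.17, 0, 0, 0],
    [0.07, -0.013, -0.17, 0, 0, 0],
    [0, 0, 0, 0, 0, 0],
  ],
)

```text
t: 17.68
eef_pos: [0.5565, -0.1799, 0.0949]
ee_rot: [-3.133, -0.334, 0.067]
force: [-1.6, 2.3, 3.7]
width: 0.0003
```

Call:
drive_tool(
  targets=[
    [0.024, 0.002, -0.044, 0, 0, 0],
    [0.024, 0.002, -0.044, 0, 0, 0],
    [0.024, 0.002, -0.044, 0, 0, 0],
    [0, 0, 0, 0, 0, 0],
  ],
)

```text
t: 18.18
eef_pos: [0.5579, -0.1798, 0.0927]
ee_rot: [-3.133, -0.335, 0.067]
force: [-22.2, 5.8, 34.7]
width: 0.0005
```

```bash
python3 -c "
from h import *
go([-46,-136,11])"
```

```text
now [ -46.3 -136.5   16.3] F desk [-2.9  7.3 40.8] w 0.0005 t 18.175
shift [ 0.07  0.02 -0.11] turn [ 0.03 -1.47 -0.02]
```

Call:
drive_tool(
  targets=[
    [-0.024, -0.002, 0.044, 0, 0, 0],
    [-0.024, -0.002, 0.044, 0, 0, 0],
    [0, 0, 0, 0, 0, 0],
  ],
)

```text
t: 18.55
eef_pos: [0.557, -0.1798, 0.094]
ee_rot: [-3.133, -0.334, 0.067]
force: [-1.9, 1.8, 4.5]
width: 0.0005
```

```bash
python3 -c "
from h import *
go([-46,-136,11])"
```

```text
now [ -46.5 -136.5   17.9] F desk [0.6 1.9 4.8] w 0.0005 t 18.55
shift [ 0.09  0.02 -0.15] turn [ 0.02 -1.47 -0.02]
```

Call:
drive_tool(
  targets=[
    [-0.024, -0.002, 0.044, 0, 0, 0],
    [0, 0, 0, 0, 0, 0],
  ],
)

```text
t: 18.8
eef_pos: [0.5562, -0.1799, 0.0954]
ee_rot: [-3.133, -0.334, 0.067]
force: [-1.4, 1.4, 3.7]
width: 0.0008
```

```bash
python3 -c "
from h import *
go([-46,-136,11])"
```

```text
now [ -46.5 -136.5   19.5] F desk [0.6 1.5 3.9] w 0.0008 t 18.8
shift [ 0.11  0.02 -0.18] turn [ 0.02 -1.48 -0.02]
```

Call:
drive_tool(
  targets=[
    [-0.024, -0.002, 0.044, 0, 0, 0],
    [0, 0, 0, 0, 0, 0],
  ],
)

```text
t: 19.05
eef_pos: [0.5552, -0.18, 0.0971]
ee_rot: [-3.133, -0.334, 0.067]
force: [-1.2, 2.0, 2.7]
width: 0.0004
```

```bash
python3 -c "
from h import *
go([-46,-136,11])"
```

```text
now [ -46.6 -136.5   21.5] F desk [0.4 2.1 2.9] w 0.0004 t 19.05
shift [ 0.13  0.02 -0.22] turn [ 0.02 -1.48 -0.02]
```

The force falls steadily as I back off (4.8, 3.9, 2.9 N), which is the button's spring, so it was pressed fully in. Retreating clear.

Call:
drive_tool(
  targets=[
    [-0.15, -0.01, 0.28, 0, 0, 0],
    [-0.3, -0.01, 0.5, 0, 0, 0],
    [-0.3, 0, 0.5, 0, 0, 0],
    [-0.2, 0, 0.5, 0, 0, 0],
    [0, 0, 0, 0, 0, 0],
  ],
)

```text
t: 19.68
eef_pos: [0.5171, -0.181, 0.1703]
ee_rot: [-3.133, -0.337, 0.067]
force: [0.3, -0.2, -0.3]
width: 0.0001
```

Run:
```python
from h import *
go([-46,-136,11])
for cam in ("scene","top"):
  im,d=arm.grab_frame(cam)
  if cam=="scene": save(cv2.resize(im[140:440,130:530],(800,600)),"s5.png")
  for n in ["foot","grip","start_top","spray","hammer"]:
    for x in arm.landmark_of(n,cam)[:1]: print(cam,n,round(x["score"],2),todesk(w(cam,x["point"])).round(1),w(cam,x["point"]).round(3))
```

```text
now [ -45.8 -134.9  104. ] F desk [ 0.1 -0.2 -0.4] w 0.0001 t 19.675
shift [ 1.09  0.05 -2.05] turn [ 0.02 -1.45 -0.02]
scene foot 0.63 [-0.4 -5.8  3. ] [ 0.596 -0.046  0.102]
scene grip 0.77 [33.1 49.7 80.5] [0.585 0.009 0.187]
scene start_top 0.73 [ -45.8 -140.5   22.5] [ 0.556 -0.184  0.098]
scene spray 0.65 [ -93.9 -344.2  -62.7] [ 0.567 -0.387  0.001]
scene hammer 0.95 [-200.  -348.8  -12.6] [ 0.451 -0.4   -0.005]
top foot 0.51 [29.1 46.9 12.9] [0.613 0.008 0.125]
top grip 0.55 [27.5 49.2 77.6] [0.582 0.008 0.181]
top start_top 0.7 [ -97.6 -341.9  -62.3] [ 0.564 -0.385 -0.001]
top spray 0.61 [ -97.2 -342.   -60.8] [ 0.563 -0.385  0.001]
top hammer 0.59 [ 1.4  3.7 -0.9] [ 0.598 -0.036  0.1  ]
```

View pics/s5.png

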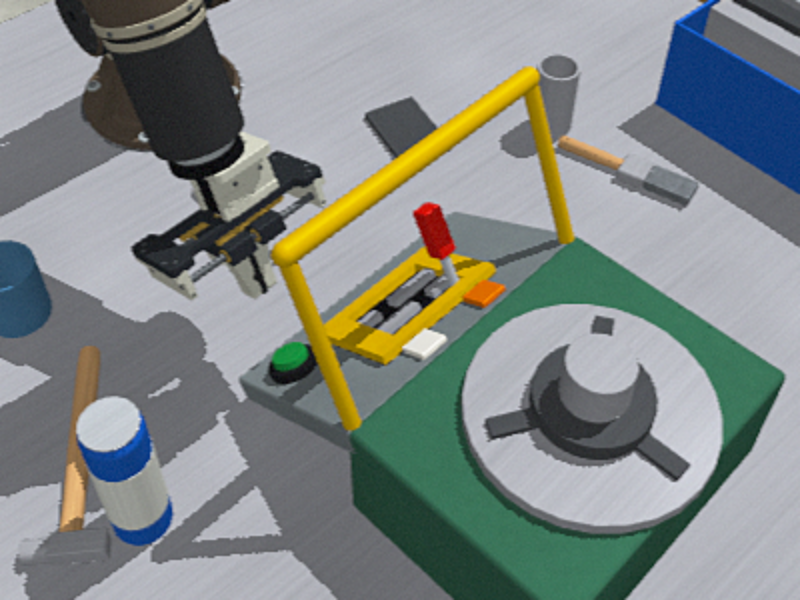

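The lever stands home at the orange tab (450,265), the button (290,360) is out, the arm is clear of everything and the bystanders look undisturbed. Handing in.

```bash
python3 -c "
from station import arm
print(arm.job_done())"
```

```text
the job is handed in; nothing more can be done
None
```

I moved the lever through both openings to the orange (left) end of the top row, let it go, then pressed the green button fully in and released it. I handed the job in at about 20 s of the 51 s allowed; no verdict was reported.

**Lever:** The openings were at about y = -19 mm (lower) and y = +11 mm (upper), read from the images and then confirmed by feel. The readings taken after each move stayed under about 12 N. The last detections put the lever at x ≈ 27–33 mm, y ≈ 47–50 mm, against a target of (33, 47).

**Button:** Pressing ended at 41 N, more than the 5 N it needs, so it was solidly bottomed. The force then fell smoothly with its spring as I backed off, and the last picture shows the button out.

**Bystanders:** The spray can and hammer were measured again within 5 mm of where they were. I checked the pipe and brush only by eye, and they look undisturbed.

**What disagreed or went differently:**
- The full 28° tool tilt ran joint 3 to its stop, so I held the lever with about 19° of tilt instead.
- My measured button height was about 4 mm too low.
- A few network detections were plainly wrong, such as the scene camera's last "foot" and the top camera's last "start_top" and "hammer". I ignored them because the other detections and the picture agreed with each other.

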